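# Pin the ring mandrel and fit its R-clip

### The job

The ring mandrel sits in the fork of its sprung stand, but its cross pin is only part way in. Push the pin home until its head meets the fork, then take the R-clip (the one with the sprung bow, not the plain rod) from the wooden rest and push its straight leg down through the hole in the pin's end until the bow has sprung over the pin and the clip is fully home. Press with no more than about 30 N and never drive the sprung post right down onto its stop; leave the post sprung back up, and leave the rod and the other things on the bench where they are.

Things in the scene. Friction and masses are not known exactly. Their poses are not given: they have to be found in the camera images.
- stand: Fixed mandrel stand: grey base 110 x 100 x 14 mm and guide tube (48 mm across, to 54 mm high); origin at the centre of the underside, z up. A post on a spring slides in the tube; it carries a steel fork (38 mm long in x, outer faces at y = -16 and 16 mm, top at 151 mm). A 20 mm steel cross pin runs through the fork along the stand's y, axis 135 mm above the bench with the post up
- mandrel_tip (a point): Small end of the tapered steel ring mandrel held in the fork: it lies level along the stand's +x, 135 mm above the bench, 26 mm thick at the fork and 12 mm here, 200 mm from the stand's centre. Moves with the post
- ram (a joint): How far the sprung post (with fork, mandrel, pin) is pressed down, m: 0 = up, 0.048 = on its stop. Sinks from about 2 N on, then 3 mm per newton, sluggishly (damped). Pressing the bow over the pin takes about 7 to 12 N, more if the leg binds sideways in the hole: the post sinks 15 to 30 mm before the bow springs over, then rises again
- pin (a joint): How far the cross pin is pushed in along the stand's +y, m: 0 = 24 mm short of home, 0.024 = home, its head against the fork. It slides stiffly (about 4 N) and stays where it is left
- pin_head (a point): Centre of the outer face of the pin's round head (28 mm across, 6 mm thick), on the -y side of the stand; axes as the stand's. Push here along the stand's +y; 22 mm from the stand's centre plane when home
- pin_hole (a point): Centre of the vertical cross hole near the pin's other (+y) end, on the pin's axis; axes as the stand's: y along the pin, z up the hole. The hole is 7 mm wide, its mouth 10 mm above this point; the pin ends 11 mm beyond it. When home it is 29 mm from the stand's centre plane, 13 mm outside the fork's cheek; before, inside the fork or close to it
- clip: R-clip upright in one notch of the wooden rest. Origin: the point of the leg that lies at the hole's centre when home. z up the leg, x from leg to bow, y across the clip's plane. Leg: 5 mm wire on z, rounded tip at z = -34.5 mm. Steel shoulder 17 x 16 mm (x -12 to 5), z = 10.5 to 18 mm, lands on the pin's top when home. The clip's plane must stand square to the pin, bow on either side. 80 to 130 g
- clip_grip (a point): Centre of the clip's black grip tab, at (0, 0, 42) mm in the clip's frame, axes the same: tab 26 mm in x, 10 mm thick in y, 28 mm high (z = 28 to 56 mm in the clip's frame). Hold it by the two faces 10 mm apart
- bow (a joint): How far the clip's sprung bow is open, rad: 0 = closed (relaxed), about 0.1 as its neck passes the pin. The bow is 5 mm wire beside the leg, at x = 5 to 19 mm in the clip's frame, reaching down to z = -27 mm; below its neck (z = -11 mm) it flares outwards to ride over the pin
- rod: Plain locking rod with the same grip tab, shoulder and leg as the clip but no bow, standing in the other notch of the rest; same frame as the clip. Leave it there
- rack: Fixed wooden rest: base 80 x 150 x 8 mm with an upright board across it (x -14 to +4 mm, 130 mm long in y, top 55 mm above the bench), origin under the base's centre. Clip and rod stand in two notches of the board's +x face (8 mm wide and deep, at y = -35 and +35 mm), shoulders on the board's top (origins 44.5 mm above the bench), the clip's bow hanging free on the board's +x side
- jar: White jar 52 mm across, 45 mm high, loose, origin under its centre; leave alone
- hammer: Small hammer, 210 mm, lying on the bench; leave alone
- graver: Hand tool with a round handle, 160 mm, lying on the bench; leave alone
- band: Brass ring band 28 mm across, 8 mm high, lying on the bench; leave alone
- dapblock: Steel block, 50 mm cube, loose; leave alone
- loupe: Black eye loupe, 34 mm across, 30 mm high; leave alone
- cup: Shallow white bowl 70 mm across, 30 mm high; leave alone
There are look-alikes about, which are no part of the job. What is shaped like the clip but green or red is not meant.

How it is judged:
By the outcome, as a careful person would: the job done as asked, in the order asked, and still so for the second after the job is handed in, with the robot touching nothing.
It also fails if it takes over 72 s, if anything falls off the work surface, if the arm or the gripper's body presses on something with over 40 N, if the wrist force passes 120 N, or if a joint passes its speed limit or range.

### The arm

A 7-joint arm with a two-finger parallel gripper is mounted at the origin on the work surface. World frame = base frame: x ahead of the robot, y to its left, z up, the work surface at z = 0. Lengths are in m, angles in degrees, forces in N, time in s.
With the tool pointing down it reaches from about 0.425 to 0.875 m from the base axis. Payload 4.7 kg.
Tool frame: the origin (TCP) lies on the centre line of the jaws, within the pads' length; the fingertips stand 8 mm ahead of it and the grasp point (between the pads) lies 11 mm behind it; z points along the fingers, y is the direction in which the jaws open and shut (so a half turn about z gives the same grasp; the last joint's range is limited). The gripper opens to 87 mm and grips with 3 to 60 N. Pads are 19 mm wide; open, the fingers measure 117 mm over their backs; the gripper's body (75 mm by 190 mm) begins 51 mm behind the grasp point.
Start: joints at [-70.124, 18.392, -4.016, 83.108, 1.295, 78.541, -3.26], TCP at [0.212, 0.614, 0.231] pointing down, gripper open.
Joint ranges: [-163.93, 163.93], [-17.29, 119.83], [-79.2, 71.16], [3.27, 140.29], [-89.18, 269.18], [5.43, 117.66], [-154.24, 154.24]. Speed limits (degrees/s): [147.25, 147.25, 180, 180, 180, 180, 180].

### API

Orientations are given as [roll, pitch, yaw] about the fixed x, y, z axes, in that order (R = Rz(yaw) Ry(pitch) Rx(roll)).
In Python, from cell import env gives the robot as it stands. The module is installed in compiled form; this text tells all that it offers.
- The arm moves only by the tool move_arm, never from a script. Its argument "steps" is a list of rows, each a list of 2 entries, a list of its own where there are three numbers: the shift along the tool's x, y, z in m, then the turn about the tool's z in rad. A call has 1 to 20 rows; each row is the pose to reach, as a shift and turn from the pose commanded when the call began, along the tool's axes at that moment; what a row does not reach only later rows make up. A row lasts 1/8 s, in which the tool goes at most 62.5 mm and 10.7 degrees, less where a joint would pass 70% of its speed; a pose out of reach is approached as far as the arm can. A call with a gripper value outside its range is refused whole. "hand" is the closure, from -1 (fully open) to 1 (shut), set as the call begins (left out, the last holds). The fingers move at their own pace and stop on an object; "squeeze" is the grip in N (left out, the last holds). Time passes only in rows, so rows that repeat a pose let the fingers close. It gives the time, the measured TCP pose, the force and the opening at its end, in the units of the state.
- env.get_obs(): the state, without advancing time (a new reading comes with each control period).
- env.read_camera(name): name is "scene" or "top"; returns (picture, depth): 420x560x3 uint8, red, green, blue; 420x560 float32, m along the optical axis (not along the pixel's ray), 0 where there is no reading.
- env.calibration(name): a dict with "intrinsics" (3x3 intrinsics, pixels), "position" and "orientation" of the camera in the world. Camera axes: x right, y up, looking along -z (the intrinsics and any distortion apply to the point x, -y, -z); pixel columns grow to the right and rows downward; lengths in m; the calibration is good to about 2 mm. A picture is of the moment at which its call begins. calibration takes no time and is no camera call.
- env.sign_off(): hands the job in, once; it reports no verdict.
Trained networks look in the newest picture that a camera, given by its name, has taken for a name from the list of things; names that differ only in an ending like _2 or _b are one class to them, and where a whole thing is asked for, a point or a joint stands for the part that bears it (a point fixed in the world has none). Each returns a list of dicts, best first, with "conf" (0 to 1); they miss things now and then, are a little off and sometimes report something else, mostly with a low value. They report only what shows in the picture. A call takes as long as a camera call. They do not tell look-alikes from the thing itself.
- env.cut_out(camera, query): "region" (420x560 bool, what is visible of it) and "uv" ([column, row] in pixels, amid what is visible of it).
The state is a dict: "time_s": time; "qpos": joint angles; "joint_velocities": joint speeds; "effort": joint torques, N m; "tool_pos": TCP position; "tool_rot": TCP orientation; "force": force on the tool from outside, world axes, zero at the start; "wrist_torque": the same for the moment, N m; "grip_width": finger opening in m.
Only numpy, scipy, OpenCV 4.12 (cv2) and the standard library are available. Lean on these libraries where they do the work, as an engineer would, in place of code of your own. Each camera call takes 0.05 s, during which the arm holds its last target. There are 200 camera calls.

## Working session

There is one attempt and no reset: what is moved stays moved. The work goes in short steps, Python scripts to look and compute and a tool call to move; the robot and the scene stay as the last step left them, time stands still between calls to the robot, and variables do not carry over. Pictures are saved under pics/ and viewed, about 8 in all and at most 12, crops included, and the job is handed in when it is done.

Besides the shell and the picture viewer there is one more tool, called after "Call:" by a JSON object that holds its "method" and its "body". move_arm: Moves the arm, as the interface text tells. Its arguments: {"type":"object","properties":{"steps":{"type":"array"},"hand":{"type":"number"},"squeeze":{"type":"number"}},"required":["steps"]}

```bash
mkdir -p pics; cat > h.py <<'E'
import numpy as np, cv2
from cell import env
from scipy.spatial.transform import Rotation as R
def pts(cam,depth):
    c=env.calibration(cam);K=np.array(c["intrinsics"]);
    o=np.array(c["orientation"]); 
    M=o if o.shape==(3,3) else (R.from_euler('xyz',o,degrees=True).as_matrix() if o.size==3 else None)
    v,u=np.mgrid[0:420,0:560]
    d=depth
    P=np.stack([(u-K[0,2])/K[0,0]*d,-(v-K[1,2])/K[1,1]*d,-d],-1)
    return P@M.T+np.array(c["position"])
def proj(cam,p):
    c=env.calibration(cam);K=np.array(c["intrinsics"]);o=np.array(c["orientation"])
    M=o if o.shape==(3,3) else R.from_euler('xyz',o,degrees=True).as_matrix()
    q=(np.atleast_2d(p)-np.array(c["position"]))@M
    return np.stack([K[0,0]*q[:,0]/-q[:,2]+K[0,2],K[1,1]*-q[:,1]/-q[:,2]+K[1,2]],-1)
E
python3 - <<'E'
from h import *
print(env.get_obs())
ims=[]
for c in("scene","top"):
    print(c,env.calibration(c))
    im,d=env.read_camera(c); np.savez(f"{c}0.npz",im=im,d=d); P=pts(c,d)
    cv2.imwrite(f"pics/{c}0.png",cv2.resize(im[:,:,::-1],(784,588)))
    for q in("stand","mandrel_tip","pin_head","pin_hole","clip","clip_grip","rod","rack"):
        for r in env.cut_out(c,q)[:3]:
            if r["conf"]<.2: continue
            m=r["region"]&(d>0)
            print(c,q,round(r["conf"],2),np.round(r["uv"]),m.sum(),np.round(np.median(P[m],0),3) if m.any() else None)
E
```

```text
{'time_s': 0.0, 'qpos': array([-70.12354526,  18.44033045,  -4.01552288,  83.17596333,
         1.29716288,  78.53879726,  -3.26038639]), 'joint_velocities': array([ 0.08344048, -0.0123572 , -0.0701014 , -0.01830305,  0.069201  ,
        0.0979377 ,  0.04432946]), 'effort': array([-1.26451181e-03, -4.91286635e+01, -4.04450800e-01, -3.12524414e+01,
       -6.38622791e-02,  4.38528636e-02,  1.78312166e-04]), 'tool_pos': array([0.21223983, 0.61380693, 0.22943779]), 'tool_rot': array([-1.79890272e+02,  7.80666809e-03,  1.60933363e+02]), 'force': array([-0.41314174, -0.1526221 ,  0.75433634]), 'wrist_torque': array([-0.01240197,  0.0269828 ,  0.02294313]), 'grip_width': 0.08686157900854244}
scene {'intrinsics': array([[514.19047413,   0.        , 274.23589274],
       [  0.        , 514.19047413, 211.55048096],
       [  0.        ,   0.        ,   1.        ]]), 'position': array([ 0.97302099, -0.8055713 ,  0.99053668]), 'orientation': array([44.13209196, -0.21247099, 27.82860688])}
scene stand 0.86 [316. 176.] 1858 [0.577 0.168 0.053]
scene stand 0.47 [312. 324.] 505 [ 0.768 -0.234  0.0
[... 963 characters left out ...]
2 [332. 224.] 64 [ 0.527 -0.149  0.099]
top mandrel_tip 0.87 [208. 192.] 917 [0.6   0.165 0.143]
top mandrel_tip 0.71 [209. 212.] 112 [0.551 0.159 0.142]
top pin_head 0.47 [207. 211.] 104 [0.551 0.159 0.143]
top pin_hole 0.69 [208. 214.] 83 [0.551 0.159 0.144]
top pin_hole 0.48 [207. 189.] 859 [0.603 0.165 0.144]
top clip 0.69 [285. 205.] 189 [ 0.572 -0.021  0.011]
top clip 0.64 [384. 278.] 217 [ 0.38  -0.305  0.01 ]
top clip 0.61 [337. 267.] 220 [ 0.408 -0.175  0.01 ]
top clip_grip 0.76 [288. 207.] 99 [ 0.566 -0.035  0.011]
top clip_grip 0.71 [344. 265.] 156 [ 0.413 -0.183  0.011]
top clip_grip 0.68 [388. 274.] 153 [ 0.385 -0.308  0.01 ]
top rack 0.77 [340. 221.] 1350 [ 0.53  -0.181  0.008]
```

View pics/scene0.png

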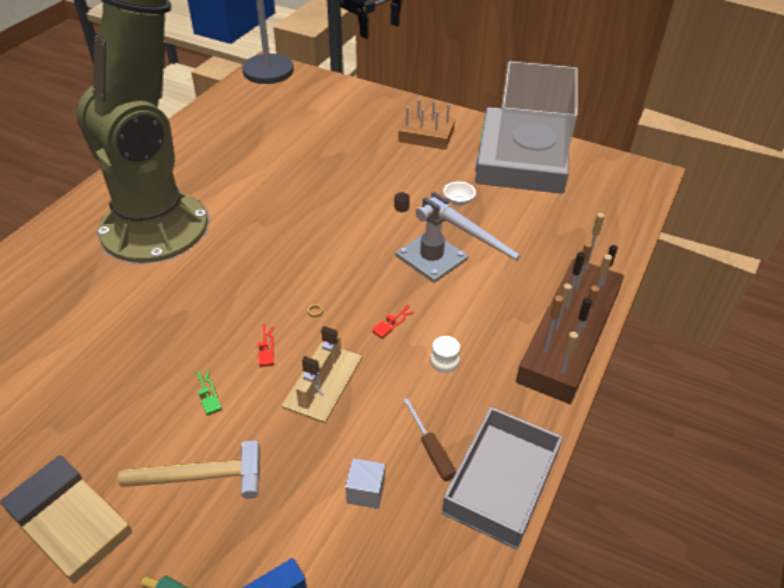

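View pics/top0.png

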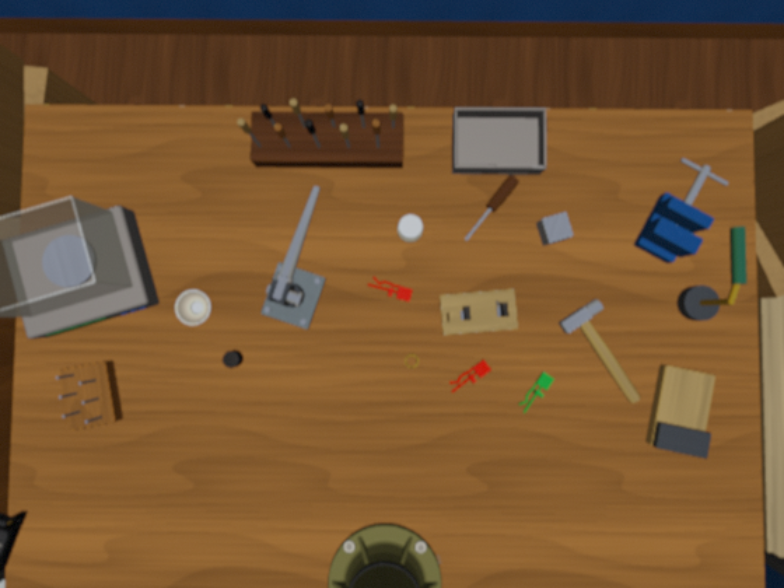

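```bash
python3 - <<'E'
from h import *
s=np.load("scene0.npz");t=np.load("top0.npz")
def cr(im,u,v,w,h,S): return cv2.resize(im[v:v+h,u:u+w,::-1],S,interpolation=cv2.INTER_CUBIC)
a=cr(s["im"],275,130,100,75,(400,300));b=cr(s["im"],195,225,80,60,(400,300))
c=cr(t["im"],180,130,80,110,(400,300)) if 0 else cr(t["im"],175,185,80,60,(400,300));d=cr(t["im"],305,195,80,60,(400,300))
cv2.imwrite("pics/crops.png",np.vstack([np.hstack([a,b]),np.hstack([c,d])]))
# geometry
P=pts("scene",s["d"]);Q=pts("top",t["d"])
# mandrel axis from both
for n,X in(("s",P),("t",Q)):
    m=(abs(X[...,2]-.137)<.02)&(X[...,0]>.5)&(X[...,0]<.85)&(X[...,1]>.05)&(X[...,1]<.3)
    p=X[m]; print(n,m.sum(),p.min(0),p.max(0))
    far=p[p[:,0]>.62]; l=np.polyfit(far[:,0],far[:,1],1); print("yaw",np.degrees(np.arctan(l[0])),"y at .55",np.polyval(l,.55),"xmax",far[far[:,0].argmax()])
    m=(abs(X[...,2]-.014)<.004)&(X[...,0]>.45)&(X[...,0]<.7)&(X[...,1]>.05)&(X[...,1]<.3)
    r=cv2.minAreaRect(X[m][:,:2].astype(np.float32)*1000);print("base",r)
    m=(abs(X[...,2]-.008)<.003)&(X[...,0]>.45)&(X[...,0]<.62)&(X[...,1]>-.30)&(X[...,1]<-.08)
    r=cv2.minAreaRect(X[m][:,:2].astype(np.float32)*1000);print("rack",r,m.sum())
    m=(X[...,2]>.062)&(X[...,0]>.45)&(X[...,0]<.62)&(X[...,1]>-.30)&(X[...,1]<-.08)
    k,lab=cv2.connectedComponents(m.astype(np.uint8))
    for i in range(1,k):
        q=X[lab==i]
        if len(q)>8: print("tab",len(q),q.mean(0).round(4),q.min(0).round(3),q.max(0).round(3))
E
```

```text
s 845 [0.53682402 0.06979653 0.11788827] [0.84998753 0.25281138 0.15698279]
yaw -2.1605736348921143 y at .55 0.15085750998934702 xmax [0.84998753 0.24536064 0.14989376]
base ((521.4039916992188, 205.29937744140625), (107.91468811035156, 209.15101623535156), 64.10230255126953)
rack ((536.0645751953125, -186.28036499023438), (89.71468353271484, 156.0347442626953), 5.504889011383057) 839
tab 135 [ 0.5292 -0.1524  0.087 ] [ 0.516 -0.16   0.062] [ 0.542 -0.142  0.102]
tab 153 [ 0.5362 -0.2222  0.0858] [ 0.522 -0.23   0.062] [ 0.548 -0.214  0.103]
t 1005 [0.5364337  0.06865227 0.11710218] [0.84996842 0.25266925 0.15698353]
yaw -3.1357794029092503 y at .55 0.15608872468299706 xmax [0.84996842 0.06877828 0.11858925]
base ((560.52685546875, 186.43011474609375), (100.02403259277344, 110.0725326538086), 71.33656311035156)
rack ((536.141845703125, -192.56195068359375), (153.4114227294922, 214.8080291748047), 2.127328634262085) 984
tab 63 [ 0.5338 -0.218   0.0929] [ 0.522 -0.224  0.063] [ 0.546 -0.212  0.103]
tab 55 [ 0.528  -0.1489  0.094 ] [ 0.516 -0.154  0.063] [ 0.54  -0.143  0.103]
```

View pics/crops.png

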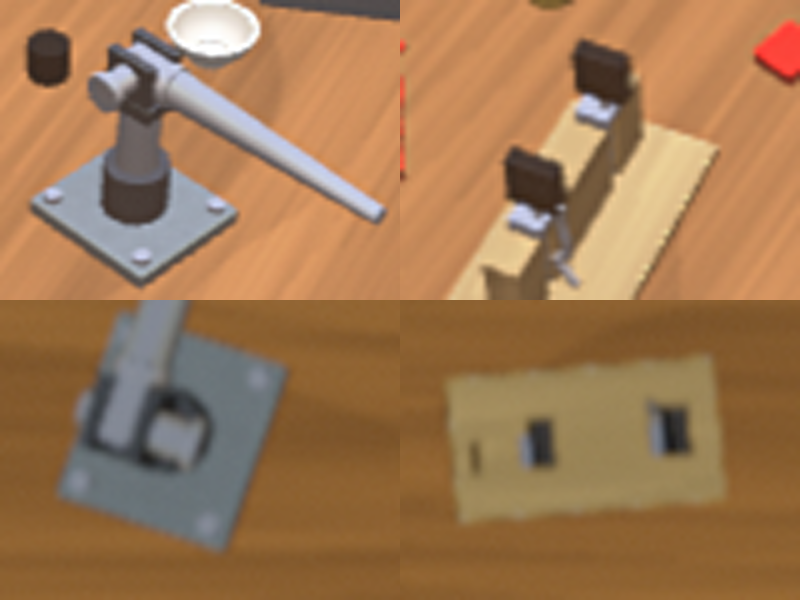

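The rest holds two candidates. The one at scene px (222,267), crop (535,180), has the bow hanging on the +x side of the board, so it is the clip. The one at (236,243) has no bow and is the rod. The red and green ones lying on the bench are decoys. The crop confirms this. It also shows the pin head on the stand's -y side, at scene px (301,152).

I'm closing the gripper and moving to the -y side of the pin head.

Call:
{"method": "move_arm", "body": {"steps": [[[-0.03,-0.023,0],0],[[-0.08,-0.062,0],0],[[-0.13,-0.101,0],0],[[-0.18,-0.14,0],0],[[-0.23,-0.179,0],0],[[-0.28,-0.218,0],0],[[-0.33,-0.257,0],0],[[-0.38,-0.296,0],0],[[-0.42,-0.328,0],0],[[-0.45,-0.351,0],0],[[-0.469,-0.366,0],0],[[-0.469,-0.366,0],0],[[-0.469,-0.366,0],0],[[-0.469,-0.366,0],0]], "hand": 1, "squeeze": 20}}

```text
time_s: 2.65
tool_pos: [0.5354, 0.117, 0.2306]
tool_rot: [180.0, -0.0, 161.1]
force: [0.3, 0.2, 0.3]
grip_width: 0.0005
```

```bash
cat >> h.py <<'E'
C0=np.array([.5605,.1864]);YAW=-18.7
def loc(X,c=None,yaw=None,):
    c=C0 if c is None else c; a=np.radians(YAW if yaw is None else yaw)
    d=X[...,:2]-c
    return np.stack([d[...,0]*np.cos(a)+d[...,1]*np.sin(a),-d[...,0]*np.sin(a)+d[...,1]*np.cos(a),X[...,2]],-1)
E
python3 - <<'E'
from h import *
for n in("scene","top"):
    s=np.load(n+"0.npz");X=loc(pts(n,s["d"])).reshape(-1,3)*1000
    b=X[(abs(X[:,0])<75)&(abs(X[:,1])<75)&(abs(X[:,2]-14)<3.5)]
    print(n,"base",cv2.minAreaRect(b[:,:2].astype(np.float32)),np.percentile(b[:,2],50),b[:,:2].min(0),b[:,:2].max(0))
    m=X[(X[:,0]>50)&(X[:,0]<210)&(abs(X[:,1])<30)&(X[:,2]>110)]
    for lo in range(50,210,40):
        q=m[(m[:,0]>=lo)&(m[:,0]<lo+40)]
        if len(q): print(" mandrel",lo,len(q),"y mid",(q[:,1].min()+q[:,1].max())/2,"w",np.ptp(q[:,1]),"ztop",q[:,2].max())
    print(" xmax",m[:,0].max())
    h=X[(abs(X[:,0])<25)&(X[:,1]<-26)&(X[:,1]>-70)&(X[:,2]>110)]
    print(" head",len(h),h.min(0),h.max(0),h.mean(0))
    f=X[(abs(X[:,0])<40)&(abs(X[:,1])<22)&(X[:,2]>146)]
    print(" fork top",len(f),f.min(0),f.max(0),f.mean(0))
    e=X[(abs(X[:,0])<25)&(X[:,1]>17)&(X[:,1]<70)&(X[:,2]>110)]
    print(" end",len(e),e.min(0) if len(e) else 0,e.max(0) if len(e) else 0)
    r=X  # world via rack
o=env.get_obs();print(o["tool_pos"],o["tool_rot"],o["force"])
im,d=env.read_camera("scene");cv2.imwrite("pics/a.png",cv2.resize(im[110:215,250:390,::-1],(800,600),interpolation=cv2.INTER_CUBIC))
E
```

```text
scene base ((1.7397422790527344, -0.22318267822265625), (103.18059539794922, 111.37712097167969), 88.42768859863281) 13.01326119209767 [-53.66886683 -52.4552276 ] [57.46876408 51.24813737]
 mandrel 50 127 y mid -0.16410154291536738 w 23.91122729383647 ztop 148.38187009825234
 mandrel 90 108 y mid 0.3793181353607773 w 21.732603558298315 ztop 146.00873331741192
 mandrel 130 98 y mid 0.19798009210767997 w 18.489596625156196 ztop 147.13506895415097
 mandrel 170 69 y mid 0.38627113262554635 w 13.075665640113357 ztop 143.92835981873475
 xmax 200.69425893525596
 head 74 [-12.52644083 -42.16579928 120.84784309] [ 14.74351272 -26.15452543 151.56039297] [  2.69998156 -36.38450129 137.04322832]
 fork top 93 [-18.71117051 -17.03599184 146.09060406] [ 39.41682398  19.59973859 154.20448864] [  6.05620207   0.92921157 148.80135255]
 end 5 [-16.72167286  17.12761199 141.66373215] [ 18.74159062  19.59973859 147.89989404]
top base ((0.01580047607421875, 0.0371551513671875), (110.07249450683594, 100.02404022216797), 0.0365607775747776) 13.54594195249037 [-55.0363076  -49.95761589] [55.06409162 50.05946527]
 mandrel 50 149 y mid 0.3081165150500471 w 22.779388342456315 ztop 149.7684903200287
 mandrel 90 123 y mid 0.7556549283121559 w 19.484334836318705 ztop 149.1842833486683
 mandrel 130 107 y mid 1.5008572886209444 w 17.8577097482159 ztop 145.9890943708072
 mandrel 170 62 y mid 2.1957842067490896 w 13.655852445110723 ztop 143.89376178601353
 xmax 199.5818443229127
 head 65 [-13.47074466 -39.98222675 120.18187435] [ 13.85062496 -26.11968703 150.3265434 ] [  0.2570197  -34.99122534 141.0223405 ]
 fork top 174 [-18.92585227 -18.46366825 146.11567558] [ 39.89648737  20.45483399 154.11396953] [  5.97519529   0.69837312 149.26928483]
 end 12 [ -9.4753292   18.29528677 135.02043404] [  9.21035829  22.09000198 148.2082354 ]
[0.53540415 0.11698271 0.23055535] [ 1.79970225e+02 -2.39773269e-02  1.61090859e+02] [0.32536269 0.18577987 0.25440955]
```

View pics/a.png

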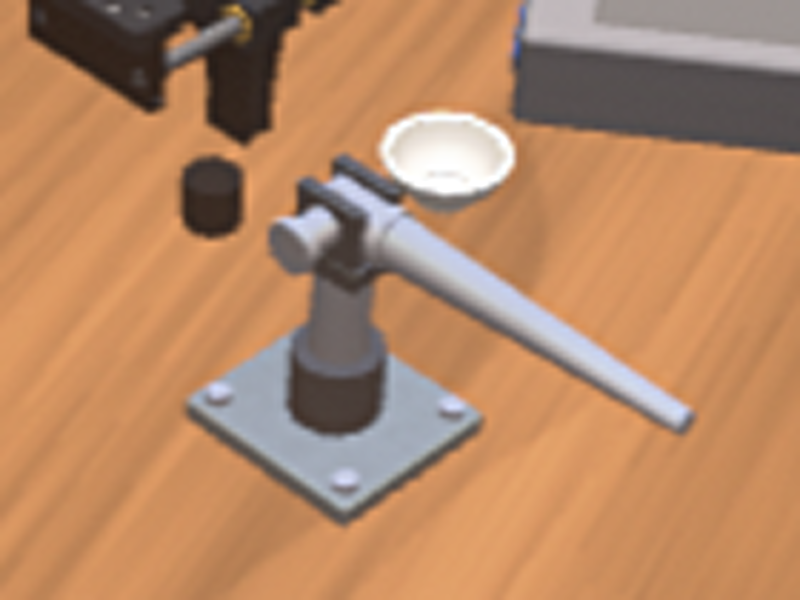

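Call:
{"method": "move_arm", "body": {"steps": [[[-0.0015,0,0.02],-0.007],[[-0.0015,0,0.05],-0.007],[[-0.0015,0,0.08],-0.007],[[-0.0015,0,0.1],-0.007],[[-0.0015,0,0.1],-0.007],[[-0.0015,0.004,0.1],-0.007],[[-0.0015,0.008,0.1],-0.007],[[-0.0015,0.012,0.1],-0.007],[[-0.0015,0.016,0.1],-0.007],[[-0.0015,0.02,0.1],-0.007],[[-0.0015,0.02,0.1],-0.007]]}}

```text
time_s: 4.08
tool_pos: [0.5441, 0.134, 0.1305]
tool_rot: [180.0, -0.0, 161.4]
force: [-0.3, -0.4, 1.0]
grip_width: 0.0
```

Call:
{"method": "move_arm", "body": {"steps": [[[0,0.002,0],0],[[0,0.004,0],0],[[0,0.006,0],0],[[0,0.008,0],0],[[0,0.01,0],0],[[0,0.01,0],0]]}}

```text
time_s: 4.82
tool_pos: [0.5471, 0.1425, 0.1305]
tool_rot: [-180.0, -0.0, 161.3]
force: [-2.4, -4.0, 2.6]
grip_width: 0.0002
```

Call:
{"method": "move_arm", "body": {"steps": [[[0,0.002,0],0],[[0,0.004,0],0],[[0,0.006,0],0],[[0,0.008,0],0],[[0,0.008,0],0]]}}

```text
time_s: 5.45
tool_pos: [0.5499, 0.1511, 0.1305]
tool_rot: [180.0, 0.0, 161.4]
force: [-1.6, -2.5, -0.4]
grip_width: 0.0004
```

```bash
python3 - <<'E'
from h import *
o=env.get_obs();print(loc(o["tool_pos"])*1000,o["force"])
E
```

```text
[  1.28256483 -36.79009384 130.51322707] [-1.63693521 -2.51897226 -0.37223397]
```

Call:
{"method": "move_arm", "body": {"steps": [[[0,0.001,0],0],[[0,0.002,0],0],[[0,0.003,0],0],[[0,0.004,0],0],[[0,0.004,0],0]]}}

```text
time_s: 6.08
tool_pos: [0.5511, 0.1547, 0.1305]
tool_rot: [180.0, 0.0, 161.3]
force: [-1.8, -4.1, -0.1]
grip_width: 0.0004
```

Call:
{"method": "move_arm", "body": {"steps": [[[0,0.001,0],0],[[0,0.002,0],0],[[0,0.003,0],0],[[0,0.003,0],0]]}}

```text
time_s: 6.58
tool_pos: [0.5518, 0.1567, 0.1305]
tool_rot: [-179.9, -0.0, 161.3]
force: [-2.7, -5.0, 1.5]
grip_width: 0.0004
```

```bash
python3 - <<'E'
from h import *
o=env.get_obs();print(loc(o["tool_pos"])*1000,o["force"])
im,d=env.read_camera("scene")
X=loc(pts("scene",d)).reshape(-1,3)*1000
e=X[(abs(X[:,0])<12)&(X[:,1]>17)&(X[:,1]<70)&(X[:,2]>120)]
print(" end",len(e),e.min(0),e.max(0))
im,d=env.read_camera("top")
X=loc(pts("top",d)).reshape(-1,3)*1000
e=X[(abs(X[:,0])<12)&(X[:,1]>17)&(X[:,1]<70)&(X[:,2]>120)]
print(" end",len(e),e.min(0),e.max(0))
E
```

```text
[  1.2470701  -30.90289255 130.49493705] [-2.73017064 -5.03655473  1.49886006]
 end 131 [-11.89110447  17.09798271 130.11030711] [ 11.9720478   63.51548907 522.60488935]
 end 15 [2.90869185e-01 1.71606861e+01 5.16522543e+02] [ 11.82587074  22.71504869 525.76166747]
```

Call:
{"method": "move_arm", "body": {"steps": [[[0,0.001,0],0],[[0,0.002,0],0],[[0,0.003,0],0],[[0,0.003,0],0]]}}

```text
time_s: 7.18
tool_pos: [0.5518, 0.1569, 0.1301]
tool_rot: [-179.7, -0.1, 161.2]
force: [-4.6, -10.3, 2.6]
grip_width: 0.0004
```

```bash
python3 - <<'E'
from h import *
o=env.get_obs();print(loc(o["tool_pos"])*1000,o["force"])
im,d=env.read_camera("scene")
X=loc(pts("scene",d)).reshape(-1,3)*1000
for a,b in((17,70),(-45,-17)):
    e=X[(abs(X[:,0])<12)&(X[:,1]>a)&(X[:,1]<b)&(X[:,2]>120)&(X[:,2]<150)]
    print(len(e),e.min(0),e.max(0))
cv2.imwrite("pics/b.png",cv2.resize(im[125:185,270:350,::-1],(800,600),interpolation=cv2.INTER_CUBIC))
E
```

```text
[  1.25095312 -30.77029228 130.07460963] [ -4.63542241 -10.28505793   2.56396938]
31 [ -5.31587948  19.15378235 128.3652799 ] [ 11.03972384  41.9639475  146.76314279]
51 [ -9.64799488 -42.75871052 122.83174203] [ 11.94622827 -23.21647085 149.99414388]
```

View pics/b.png

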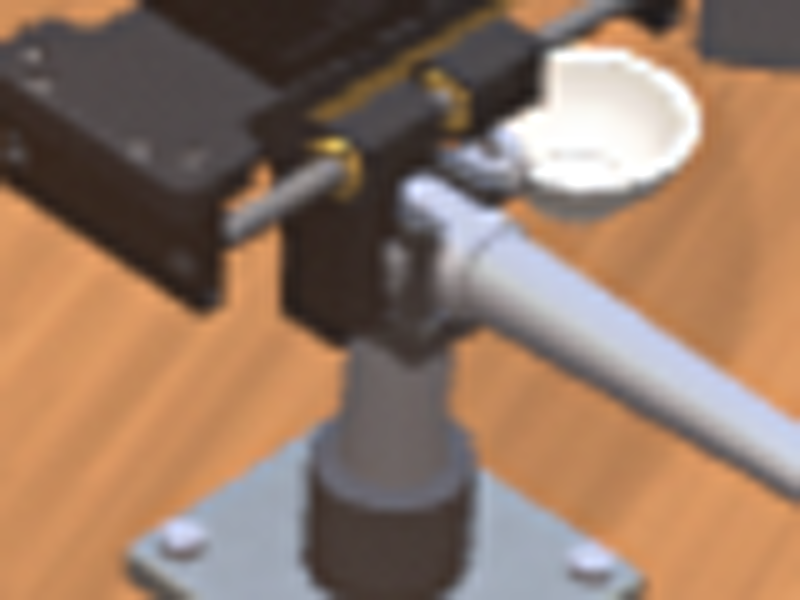

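The pin has stopped moving: the tool advanced only 0.2 mm over the last 3 mm commanded, and the force rose to 11 N. The view shows the pin end out past the far cheek, at crop (500,155). I'll press a little harder to confirm, then back off and lift.

Call:
{"method": "move_arm", "body": {"steps": [[[0,0.002,0],0],[[0,0.003,0],0],[[0,0.003,0],0],[[0,0.003,0],0]]}}

```text
time_s: 7.72
tool_pos: [0.5518, 0.157, 0.1294]
tool_rot: [-179.4, -0.2, 161.1]
force: [-7.0, -14.1, 3.4]
grip_width: 0.0003
```

Call:
{"method": "move_arm", "body": {"steps": [[[0,-0.01,0],0],[[0,-0.025,0],0],[[0,-0.04,0],0],[[0,-0.04,-0.03],0],[[0,-0.04,-0.07],0],[[0,-0.04,-0.1],0],[[0,-0.04,-0.1],0]], "hand": 0}}

```text
time_s: 8.6
tool_pos: [0.5429, 0.1254, 0.2338]
tool_rot: [179.7, 0.3, 161.3]
force: [-0.3, -0.2, -1.2]
grip_width: 0.043
```

```bash
python3 - <<'E'
from h import *
for n in("scene","top"):
    im,d=env.read_camera(n); np.savez(n+"1.npz",im=im,d=d); X=pts(n,d)
    box=(X[...,0]>.44)&(X[...,0]<.63)&(X[...,1]>-.30)&(X[...,1]<-.08)
    m=cv2.morphologyEx((box&(X[...,2]>.0045)).astype(np.uint8),cv2.MORPH_OPEN,np.ones((5,5),np.uint8))
    k,l,st,_=cv2.connectedComponentsWithStats(m);i=1+st[1:,4].argmax()
    q=X[(l==i)&(X[...,2]<.011)];print(n,"rack",len(q),cv2.minAreaRect(q[:,:2].astype(np.float32)*1000))
    q=X[box&(X[...,2]>.05)&(X[...,2]<.058)];print(" board",len(q),cv2.minAreaRect(q[:,:2].astype(np.float32)*1000))
    for y0 in(-.22,-.15):
        t=X[box&(abs(X[...,1]-y0)<.025)&(X[...,2]>.096)]
        f=X[box&(abs(X[...,1]-y0)<.025)&(X[...,2]>.075)]
        print(" tab",y0,len(t),t.mean(0).round(4),"ext",t.min(0).round(4),t.max(0).round(4),"| side",len(f),f.mean(0).round(4),f.min(0).round(4),f.max(0).round(4))
    # held gripper sanity: lowest gripper points
    o=env.get_obs()
    g=X[(abs(X[...,0]-o["tool_pos"][0])<.06)&(abs(X[...,1]-o["tool_pos"][1])<.06)&(X[...,2]>.2)&(X[...,2]<.25)]
    L=loc(g,o["tool_pos"][:2],o["tool_rot"][2])
    print(" grip",len(g),g[:,2].min(),L.min(0).round(4),L.max(0).round(4))
print(o["tool_pos"],o["tool_rot"])
E
```

```text
scene rack 301 ((530.801025390625, -187.01181030273438), (68.81927490234375, 151.6145782470703), 11.687117576599121)
 board 192 ((530.4793701171875, -185.1301727294922), (30.092905044555664, 130.80348205566406), 6.3434672355651855)
 tab -0.22 50 [ 0.5353 -0.2206  0.0991] ext [ 0.522  -0.2269  0.096 ] [ 0.5469 -0.2137  0.1047] | side 118 [ 0.5361 -0.2221  0.091 ] [ 0.5211 -0.2269  0.0751] [ 0.5477 -0.2137  0.1047]
 tab -0.15 45 [ 0.5287 -0.1507  0.0989] ext [ 0.5152 -0.1569  0.0961] [ 0.541  -0.1437  0.1035] | side 115 [ 0.5294 -0.1525  0.0905] [ 0.5152 -0.1569  0.0752] [ 0.5413 -0.1436  0.1035]
 grip 144 0.22275592885826667 [-0.0175 -0.0331  0.2228] [0.0102 0.0315 0.2496]
top rack 610 ((533.4494018554688, -186.282470703125), (73.03614807128906, 146.27655029296875), 0.409309983253479)
 board 222 ((531.207763671875, -185.0377655029297), (29.402950286865234, 129.3177490234375), 5.591421604156494)
 tab -0.22 38 [ 0.5333 -0.2196  0.1001] ext [ 0.5221 -0.2242  0.0969] [ 0.5452 -0.2153  0.1037] | side 55 [ 0.5343 -0.2184  0.0963] [ 0.5221 -0.2245  0.0763] [ 0.5456 -0.2139  0.1037]
 tab -0.15 39 [ 0.5283 -0.1503  0.0999] ext [ 0.5164 -0.1546  0.0969] [ 0.5396 -0.1463  0.1023] | side 50 [ 0.528  -0.1494  0.0973] [ 0.5164 -0.1549  0.0792] [ 0.5397 -0.1449  0.1023]Traceback (most recent call last):
  File "<stdin>", line 17, in <module>
    return umr_minimum(a, axis, None, out, keepdims, initial, where)
ValueError: zero-size array to reduction operation minimum which has no identity
```

Call:
{"method": "move_arm", "body": {"steps": [[[-0.01,-0.03,0],-0.05],[[-0.025,-0.08,0],-0.13],[[-0.04,-0.13,0],-0.2],[[-0.056,-0.18,0],-0.28],[[-0.072,-0.23,0],-0.36],[[-0.087,-0.28,0],-0.42],[[-0.097,-0.312,0],-0.42],[[-0.1026,-0.33,0],-0.42],[[-0.1026,-0.33,0.03],-0.42],[[-0.1026,-0.33,0.06],-0.42],[[-0.1026,-0.33,0.08],-0.42],[[-0.1026,-0.33,0.08],-0.42],[[-0.1026,-0.33,0.08],-0.42]], "hand": 0, "squeeze": 30}}

```text
time_s: 10.32
tool_pos: [0.5328, -0.2205, 0.1507]
tool_rot: [-180.0, 0.0, -174.6]
force: [0.1, -0.7, 0.1]
grip_width: 0.0434
```

```bash
python3 - <<'E'
from h import *
o=env.get_obs();print(o["tool_pos"],o["tool_rot"],o["force"])
for n in("scene","top"):
    im,d=env.read_camera(n);X=pts(n,d)
    g=X[(abs(X[...,0]-o["tool_pos"][0])<.08)&(abs(X[...,1]-o["tool_pos"][1])<.06)&(X[...,2]>.135)&(X[...,2]<.17)]
    if len(g): L=loc(g,o["tool_pos"][:2],o["tool_rot"][2]);print(n,len(g),g[:,2].min(),L.min(0).round(4),L.max(0).round(4))
    if n=="scene":
        uv=proj(n,o["tool_pos"])[0];print(uv)
        cv2.imwrite("pics/c.png",cv2.resize(im[200:305,165:305,::-1],(800,600),interpolation=cv2.INTER_CUBIC))
E
```

```text
[ 0.53279669 -0.22051026  0.15073814] [-1.79992324e+02  6.40306262e-03 -1.74609293e+02] [ 0.07193988 -0.70270446  0.11336973]
scene 57 0.13938374032925882 [-0.014  -0.0311  0.1394] [-0.0078  0.0338  0.1691]
[218.76178286 242.05553598]
```

View pics/c.png

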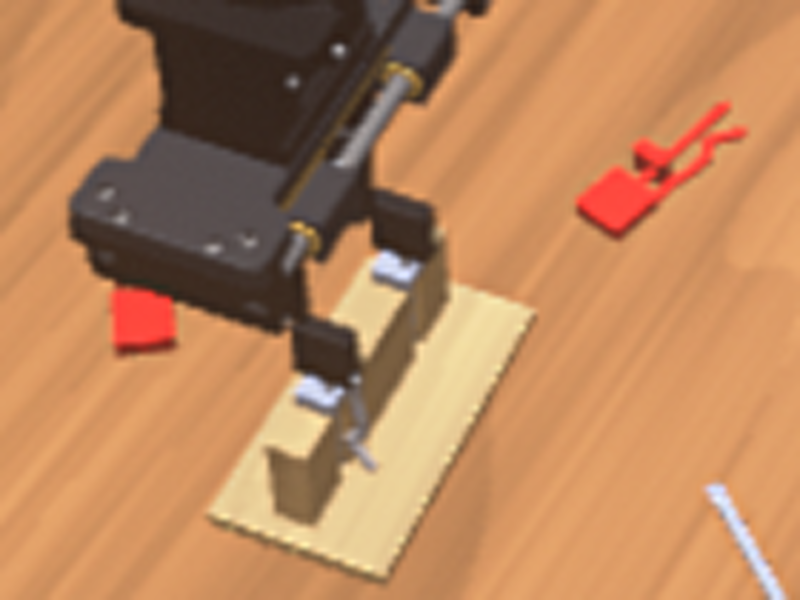

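Call:
{"method": "move_arm", "body": {"steps": [[[-0.0015,0,0.02],0],[[-0.0015,0,0.04],0],[[-0.0015,0,0.06],0],[[-0.0015,0,0.073],0],[[-0.0015,0,0.073],0],[[-0.0015,0,0.073],0]]}}

```text
time_s: 11.18
tool_pos: [0.5347, -0.2205, 0.078]
tool_rot: [-180.0, 0.0, -174.6]
force: [-0.2, -0.3, 0.2]
grip_width: 0.0433
```

Call:
{"method": "move_arm", "body": {"steps": [[[0,0,0],0],[[0,0,0],0],[[0,0,0],0],[[0,0,0],0],[[0,0,0],0],[[0,0,0],0]], "hand": 1, "squeeze": 35}}

```text
time_s: 11.92
tool_pos: [0.5342, -0.2201, 0.0775]
tool_rot: [180.0, 0.0, -174.6]
force: [-0.3, -0.3, -0.0]
grip_width: 0.0096
```

Call:
{"method": "move_arm", "body": {"steps": [[[0,0,-0.01],0],[[0,0,-0.03],0],[[0,0,-0.06],0],[[0,0,-0.1],0],[[0,0,-0.14],0],[[0,0,-0.18],0],[[0,0,-0.21],0],[[0,0,-0.21],0],[[0,0,-0.21],0]]}}

```text
time_s: 13.05
tool_pos: [0.5337, -0.2202, 0.2872]
tool_rot: [180.0, -0.0, -174.6]
force: [-0.4, 0.9, -0.2]
grip_width: 0.0097
```

```bash
python3 - <<'E'
from h import *
o=env.get_obs();A=[]
for n,(u,v) in(("scene",(285,125)),("top",(180,185))):
    im,d=env.read_camera(n);np.savez(n+"2.npz",im=im,d=d);W=pts(n,d);X=loc(W).reshape(-1,3)*1000
    for nm,a,b,zl in(("end",20,60,120),("head",-30,-17,120)):
        e=X[(abs(X[:,0])<20)&(X[:,1]>a)&(X[:,1]<b)&(X[:,2]>zl)&(X[:,2]<153)]
        if len(e): print(n,nm,len(e),e.min(0).round(1),e.max(0).round(1),"top x'",e[e[:,2]>142][:,0].mean())
    for r in env.cut_out(n,"pin_hole")[:2]+env.cut_out(n,"pin_head")[:1]: print(n,r["conf"],r["uv"],(loc(W[int(r["uv"][1]),int(r["uv"][0])])*1000).round(1))
    print(" proj hole mouth",proj(n,[*(C0+.029*np.array([.3206,.947])),.145]))
    L=loc(W,o["tool_pos"][:2],o["tool_rot"][2]).reshape(-1,3)*1000; L[:,2]-=o["tool_pos"][2]*1000
    for lo,hi in((-70,-50),(-50,-25),(-25,-14),(-14,-9)):
        q=L[(abs(L[:,0])<40)&(abs(L[:,1])<40)&(L[:,2]>lo)&(L[:,2]<hi)]
        if len(q): print(n,lo,hi,len(q),q.min(0).round(1),q.max(0).round(1),q.mean(0).round(1))
    A.append(cv2.resize(im[v:v+50,u:u+50,::-1],(400,400),interpolation=cv2.INTER_CUBIC))
cl=proj("scene",o["tool_pos"])[0].astype(int);print(cl)
im=np.load("scene2.npz")["im"];A.append(cv2.resize(im[cl[1]-10:cl[1]+50,cl[0]-30:cl[0]+30,::-1],(400,400),interpolation=cv2.INTER_CUBIC))
cv2.imwrite("pics/d.png",cv2.resize(np.hstack(A),(800,267)))
E
```

```text
scene end 33 [ -5.9  20.1 130.9] [ 16.2  42.6 146. ] top x' 2.94439758568192
scene head 57 [-11.2 -25.2 120.2] [ 14.4 -17.3 151.1] top x' 2.5663747791093794
scene 0.39 [306.7, 146.0] [  1.4 -18.3 147.6]
scene 0.67 [308.5, 145.1] [  4.  -13.7 149.9]
 proj hole mouth [[317.96602453 138.86253586]]
scene -70 -50 25 [-18.1  -0.  -65.9] [  2.1   4.1 -50.5] [ -6.7   1.4 -56.4]
scene -50 -25 43 [-16.5  -1.  -49.8] [  1.7   4.2 -25.2] [ -7.5   1.6 -39.3]
scene -25 -14 30 [-14.3  -6.  -24.9] [  6.6   9.5 -14.1] [ -5.2   4.8 -19.6]
scene -14 -9 7 [-13.  -14.1 -13.9] [ 1.3 12.5 -9.4] [ -9.9  -1.  -10.9]
top end 63 [ -9.7  20.5 127.3] [  9.2  40.  146.4] top x' 0.25540381075937046
top head 38 [-13.  -21.8 122.7] [ 12.9 -17.  151.9] top x' 0.6372999319878845
top 0.66 [188.1, 206.9] [ -4.   27.5 142.4]
 proj hole mouth [[187.72081301 204.20953725]]
[214 196]
```

View pics/d.png

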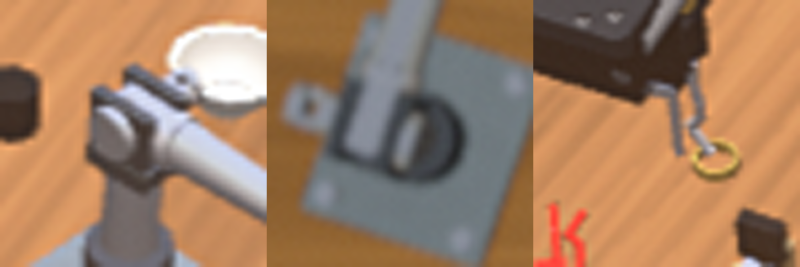

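Call:
{"method": "move_arm", "body": {"steps": [[[-0.004,0.02,0],0.03],[[-0.011,0.06,0],0.08],[[-0.02,0.11,0],0.14],[[-0.029,0.16,0],0.2],[[-0.038,0.21,0],0.26],[[-0.047,0.26,0],0.32],[[-0.056,0.31,0],0.38],[[-0.065,0.36,0],0.42],[[-0.071,0.395,0],0.42],[[-0.0755,0.418,0],0.42],[[-0.0773,0.4283,0],0.42],[[-0.0773,0.4283,0],0.42],[[-0.0773,0.4283,0],0.42],[[-0.0773,0.4283,0],0.42]]}}

```text
time_s: 15.1
tool_pos: [0.5712, 0.2119, 0.2879]
tool_rot: [180.0, 0.0, 161.2]
force: [-0.0, -0.5, -1.2]
grip_width: 0.0095
```

```bash
cat > look.py <<'E'
from h import *
o=env.get_obs();print(o["time_s"],o["tool_pos"].round(4),o["tool_rot"].round(2),o["force"].round(1),o["grip_width"])
n="scene";im,d=env.read_camera(n);W=pts(n,d)
L=loc(W,o["tool_pos"][:2],o["tool_rot"][2]).reshape(-1,3)*1000; L[:,2]-=o["tool_pos"][2]*1000
for lo,hi in((-66,-55),(-55,-45),(-45,-30),(-25,-14)):
    q=L[(abs(L[:,0])<25)&(abs(L[:,1])<12)&(L[:,2]>lo)&(L[:,2]<hi)]
    if len(q): print(lo,hi,len(q),q.min(0).round(1),q.max(0).round(1),q.mean(0).round(1))
X=loc(W).reshape(-1,3)*1000
m=X[(X[:,0]>150)&(X[:,0]<205)&(abs(X[:,1])<25)&(X[:,2]>60)&(X[:,2]<160)]
print("mandrel ztop",m[:,2].mean(),len(m))
np.savez("cur.npz",im=im,d=d)
E
python3 look.py; python3 - <<'E'
import sys;sys.path.insert(0,'.')
from h import *
im=np.load("cur.npz")["im"]
cv2.imwrite("pics/e.png",cv2.resize(im[90:180,270:390,::-1],(800,600),interpolation=cv2.INTER_CUBIC))
E
```

```text
15.1 [0.5712 0.2119 0.2879] [1.8000e+02 3.0000e-02 1.6121e+02] [-0.  -0.5 -1.2] 0.009519380045376702
-66 -55 12 [-17.8  -3.4 -64.1] [  0.7   1.9 -55.1] [ -6.9  -0.1 -59.1]
-55 -45 14 [-16.   -1.7 -54.2] [  0.9   5.6 -46.3] [ -6.6   0.8 -50.1]
-45 -30 20 [-16.9  -1.4 -44.7] [  1.3   3.9 -30.3] [ -7.3   0.6 -37.3]
-25 -14 35 [-17.9  -3.5 -24.2] [ 14.    9.8 -14.9] [ -2.    3.9 -19.6]
mandrel ztop 137.60038632477 116
```

View pics/e.png

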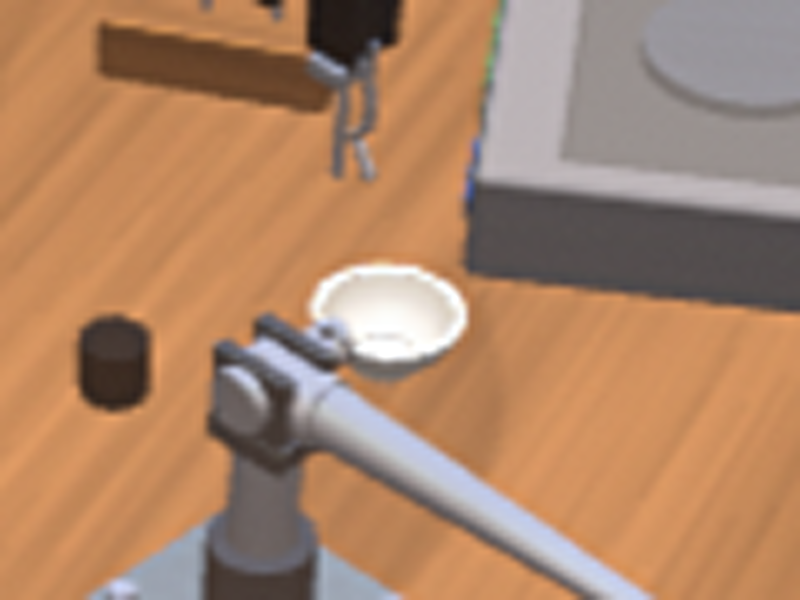

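```bash
python3 - <<'E'
from h import *
o=env.get_obs();p=o["tool_pos"]
for dz in(.067,.055,.045): print(dz,proj("scene",[p[0],p[1],p[2]-dz]))
im=np.load("cur.npz")["im"].astype(int)
g=im.sum(2)
print(g[106:119,314:330])
print(g[133:146,310:328])
for q in([.5705,.2135,.145],[.5715,.2135,.145],[.5705,.2145,.145]): print(q,proj("scene",q))
E
```

```text
0.067 [[320.09954664 115.61461807]]
0.055 [[320.42063812 111.67856153]]
0.045 [[320.6914787  108.35849891]]
[[285 257 252 233 291 373 373 301 343 404 344 297 361 448 448 433]
 [415 412 429 433 441 428 341 302 356 394 318 289 355 446 441 425]
 [418 437 448 453 448 425 329 302 364 401 332 304 382 441 427 410]
 [428 446 445 444 440 404 306 325 409 384 284 319 391 429 410 402]
 [442 441 440 442 430 396 306 289 305 286 348 433 433 423 403 397]
 [441 442 441 433 423 396 302 315 368 403 495 447 418 407 399 404]
 [439 440 433 421 414 384 289 343 420 405 477 429 405 400 398 418]
 [437 438 423 418 409 385 289 347 419 372 436 450 401 401 415 426]
 [436 422 416 412 411 386 295 347 439 407 407 495 412 409 425 433]
 [427 415 408 407 408 368 297 358 432 402 383 468 424 422 429 431]
 [420 411 410 418 437 413 334 371 421 384 340 407 392 428 434 428]
 [415 413 427 433 446 444 430 421 411 395 380 388 420 433 430 423]
 [415 422 434 442 446 437 427 411 403 402 414 423 434 435 421 408]]
[[407 426 431 425 427 423 425 581 749 711 625 610 633 645 653 659 665 668]
 [420 433 428 428 430 414 471 677 760 632 614
[... 317 characters left out ...]
757 758 760]
 [226 301 304 318 365 469 587 561 353 360 515 607 690 762 763 762 764 764]
 [278 218 231 288 309 378 526 580 409 362 475 529 605 730 741 675 703 693]
 [586 446 229 187 260 300 339 427 556 616 553 404 469 634 748 765 765 764]
 [634 623 544 294 201 228 302 308 364 456 521 455 393 658 765 765 765 765]
 [622 635 631 582 456 281 200 248 310 341 362 383 270 357 495 578 672 765]
 [518 620 634 634 626 562 362 201 158 170 223 297 290 301 311 332 357 417]
 [349 453 569 624 636 630 589 455 288 239 315 411 390 336 320 312 311 309]]
[0.5705, 0.2135, 0.145] [[318.15061033 139.01438463]]
[0.5715, 0.2135, 0.145] [[318.49406134 139.12429295]]
[0.5705, 0.2145, 0.145] [[318.30647636 138.80870472]]
```

Call:
{"method": "move_arm", "body": {"steps": [[[0,0,0.015],0],[[0,0,0.035],0],[[0,0,0.055],0],[[0,0,0.065],0],[[0,0,0.068],0],[[0,0,0.068],0],[[0,0,0.068],0]]}}

```text
time_s: 16.02
tool_pos: [0.5714, 0.2136, 0.2204]
tool_rot: [179.9, 0.1, 161.3]
force: [0.5, -0.2, -1.5]
grip_width: 0.0095
```

```bash
python3 look.py;  python3 - <<'E'
from h import *
a=np.load("cur.npz")["im"]
t=np.load("top2.npz")["im"].astype(int).sum(2); print(t[197:213,180:198])
print(proj("top",[.5696,.2139,.145]),proj("top",[.5706,.2139,.145]),proj("top",[.5696,.2149,.145]))
cv2.imwrite("pics/f.png",cv2.resize(a[110:155,290:350,::-1],(800,600),interpolation=cv2.INTER_CUBIC))
E
```

```text
16.025 [0.5714 0.2136 0.2204] [1.7994e+02 6.0000e-02 1.6133e+02] [ 0.5 -0.2 -1.5] 0.009509199181086532
-66 -55 8 [-17.8  -3.5 -65.1] [  2.2   1.6 -55.4] [ -6.2  -0.6 -59.6]
-55 -45 14 [-18.8  -3.8 -54.1] [ -0.6   3.6 -47.3] [ -8.6   0.5 -50.5]
-45 -30 18 [-17.4  -3.4 -44. ] [  4.1   4.  -30.6] [ -6.3   0.  -38.7]
-25 -14 28 [-15.1  -4.4 -24. ] [ 11.   11.6 -14.6] [ -2.7   4.6 -19. ]
mandrel ztop 137.11695304002419 115
[[272 273 268 269 271 266 269 271 271 274 271 269 275 272 288 330 349 362]
 [270 267 270 272 269 270 270 267 269 273 267 268 269 265 285 329 345 359]
 [276 274 276 272 274 286 283 272 270 270 275 272 273 269 269 290 308 324]
 [274 278 274 278 302 325 320 302 300 308 295 279 283 273 262 252 252 284]
 [280 280 274 294 339 376 367 341 349 374 343 308 287 267 258 228 218 265]
 [274 272 281 319 381 413 396 363 387 415 393 353 322 276 235 218 222 288]
 [279 276 286 349 406 433 396 334 353 409 414 401 369 299 229 214 239 329]
 [271 272 297 362 422 429 374 280 295 376 419 427 395 310 226 206 257 358]
 [275 279 309 376 424 420 354 273 290 374 424 426 385 294 219 213 282 383]
 [282 285 321 379 411 409 369 330 347 403 433 421 354 259 210 233 333 409]
 [282 279 303 341 372 387 389 389 395 420 430 406 326 231 202 263 371 427]
 [271 275 277 296 313 340 367 383 394 407 414 378 290 217 211 293 394 435]
 [274 274 269 274 273 287 311 331 340 356 361 329 256 205 231 331 411 437]
 [267 271 270 268 266 265 278 277 284 305 315 291 240 201 266 371 428 433]
 [275 280 277 277 274 272 268 273 268 282 290 269 228 198 274 385 426 432]
 [281 284 283 282 281 279 282 278 281 291 292 251 209 191 248 344 393 415]]
[[187.70419098 204.28963112]] [[187.71210631 203.88334572]] [[187.29717369 204.28665215]]
```

View pics/f.png

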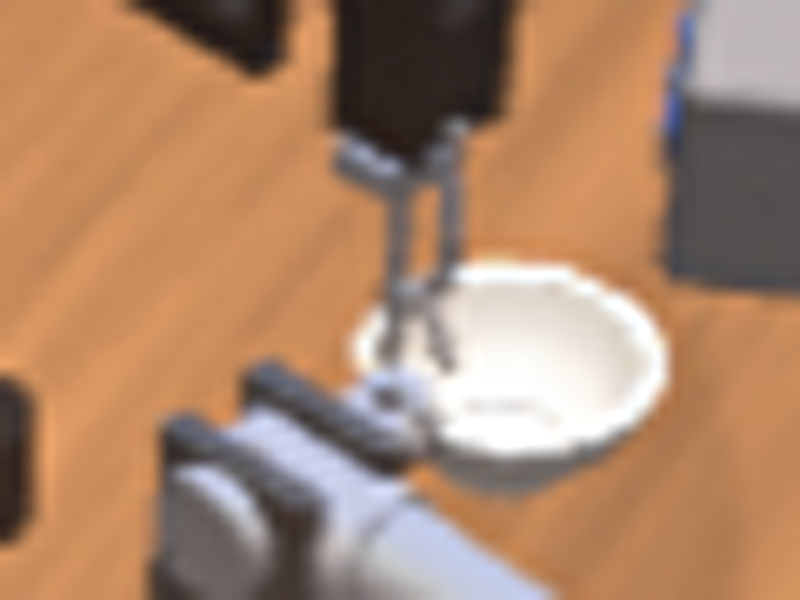

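The leg tip at crop (392,358) lines up with the hole at (388,392). I'll lower it gently.

Call:
{"method": "move_arm", "body": {"steps": [[[0,0,0.003],0],[[0,0,0.006],0],[[0,0,0.009],0],[[0,0,0.012],0],[[0,0,0.015],0],[[0,0,0.015],0],[[0,0,0.015],0]]}}

```text
time_s: 16.95
tool_pos: [0.5707, 0.2135, 0.2045]
tool_rot: [-180.0, -0.0, 161.3]
force: [0.6, 0.4, -1.5]
grip_width: 0.0097
```

```bash
python3 look.py
```

```text
16.95 [0.5707 0.2135 0.2045] [-1.8000e+02 -2.0000e-02  1.6134e+02] [ 0.6  0.4 -1.5] 0.009742124095617956
-66 -55 30 [-16.5 -12.  -66. ] [ 15.6  11.9 -55.3] [ -3.6   1.3 -60. ]
-55 -45 11 [-15.6  -2.9 -54.5] [  1.5   3.7 -46.4] [ -6.7  -0.1 -49.9]
-45 -30 19 [-16.2  -2.5 -44.6] [  2.    4.4 -30.4] [ -7.1   1.1 -37.3]
-25 -14 28 [-12.8  -2.2 -24.5] [ 12.4   8.7 -15. ] [ -1.7   4.4 -19.2]
mandrel ztop 137.36653440298636 115
```

The leg is in the hole: it is 8 mm below the rim with no reaction force and the post has not moved. I'll push on slowly.

Call:
{"method": "move_arm", "body": {"steps": [[[0,0,0.002],0],[[0,0,0.004],0],[[0,0,0.006],0],[[0,0,0.008],0],[[0,0,0.01],0],[[0,0,0.012],0],[[0,0,0.014],0],[[0,0,0.016],0],[[0,0,0.016],0]]}}

```text
time_s: 18.12
tool_pos: [0.5708, 0.2136, 0.1884]
tool_rot: [180.0, -0.0, 161.3]
force: [-1.0, 0.6, -0.4]
grip_width: 0.0098
```

```bash
python3 look.py
```

```text
18.125 [0.5708 0.2136 0.1884] [ 1.7999e+02 -2.0000e-02  1.6134e+02] [-1.   0.6 -0.4] 0.009817587630471867
-66 -55 6 [-18.3  -3.6 -61.3] [-11.4   2.5 -55.5] [-14.9  -0.5 -56.9]
-55 -45 14 [-16.2 -11.  -51.8] [  7.9  10.1 -45.1] [ -6.   -1.2 -48.5]
-45 -30 28 [-15.1  -6.7 -44.2] [ 16.5  12.  -31.5] [ -5.2   2.  -39. ]
-25 -14 23 [-15.5  -5.  -23.7] [ 13.   10.4 -14.3] [ -1.4   4.3 -19.6]
mandrel ztop 137.01455697884313 114
```

Call:
{"method": "move_arm", "body": {"steps": [[[0,0,0.002],0],[[0,0,0.004],0],[[0,0,0.006],0],[[0,0,0.008],0],[[0,0,0.01],0],[[0,0,0.012],0],[[0,0,0.014],0],[[0,0,0.016],0],[[0,0,0.016],0],[[0,0,0.016],0]]}}

```text
time_s: 19.42
tool_pos: [0.571, 0.2136, 0.1732]
tool_rot: [180.0, 0.0, 161.3]
force: [-4.1, -0.0, 6.8]
grip_width: 0.0098
```

```bash
python3 look.py
```

```text
19.425 [0.571  0.2136 0.1732] [1.7996e+02 2.0000e-02 1.6134e+02] [-4.1 -0.   6.8] 0.009812383291392297
-66 -55 4 [-16.3 -10.5 -61.2] [ -5.2   0.3 -57.2] [-10.1  -3.6 -58.8]
-55 -45 20 [-17.2 -10.7 -54.9] [  9.1   4.9 -45.2] [ -5.2  -2.6 -49.7]
-45 -30 21 [-15.8  -6.7 -44.9] [  1.1  11.9 -30.7] [ -5.4   0.9 -38.3]
-25 -14 24 [-16.5  -2.4 -23.1] [ 11.7  10.3 -14.6] [ -2.5   4.2 -19.5]
mandrel ztop 122.5723539788492 112
```

Call:
{"method": "move_arm", "body": {"steps": [[[0.001,0,0.002],0],[[0.001,0,0.004],0],[[0.001,0,0.006],0],[[0.001,0,0.008],0],[[0.001,0,0.009],0],[[0.001,0,0.009],0]]}}

```text
time_s: 20.23
tool_pos: [0.5709, 0.2137, 0.1651]
tool_rot: [179.9, 0.1, 161.3]
force: [-3.7, -0.3, 9.4]
grip_width: 0.0101
```

```bash
python3 look.py
```

```text
20.225 [0.5709 0.2137 0.1651] [1.7991e+02 1.2000e-01 1.6132e+02] [-3.7 -0.3  9.4] 0.010053364223643418
-66 -55 3 [-16.9  -1.6 -61.4] [ -8.   -0.2 -57.1] [-13.9  -0.7 -58.8]
-55 -45 15 [-19.   -8.4 -54.6] [  8.4   5.  -45.4] [ -8.7  -1.1 -50.4]
-45 -30 31 [-15.1  -8.8 -44.9] [ 14.7  11.3 -31.8] [ -4.2   1.2 -39.9]
-25 -14 23 [-18.2  -3.5 -24.5] [ 11.1   9.1 -14.7] [ -3.8   4.2 -19.9]
mandrel ztop 115.06207971707438 112
```

Call:
{"method": "move_arm", "body": {"steps": [[[0.001,0,0.002],0],[[0.001,0,0.004],0],[[0.001,0,0.006],0],[[0.001,0,0.007],0],[[0.001,0,0.007],0],[[0.001,0,0.007],0]]}}

```text
time_s: 21.02
tool_pos: [0.5708, 0.2141, 0.1587]
tool_rot: [179.8, 0.2, 161.3]
force: [-2.0, -0.7, 9.7]
grip_width: 0.0098
```

```bash
python3 look.py
```

```text
21.025 [0.5708 0.2141 0.1587] [179.85   0.22 161.31] [-2.  -0.7  9.7] 0.009823975893783119
-66 -55 5 [-20.7 -11.8 -65. ] [ -6.4   0.8 -56.3] [-14.6  -3.1 -59. ]
-55 -45 10 [-18.9  -9.  -54.7] [ -0.1   4.4 -45.1] [-10.8  -0.7 -50.1]
-45 -30 32 [-17.5 -10.2 -44.9] [  7.5  11.9 -30.5] [ -4.3  -0.  -39.6]
-25 -14 21 [-16.7  -3.8 -24. ] [  9.3   8.9 -15. ] [ -4.    4.3 -19.2]
mandrel ztop 110.6856205960418 109
```

Call:
{"method": "move_arm", "body": {"steps": [[[0,0,0.001],0],[[0,0,0.002],0],[[0,0,0.003],0],[[0,0,0.004],0],[[0,0,0.005],0],[[0,0,0.005],0],[[0,0,0.005],0]]}}

```text
time_s: 21.95
tool_pos: [0.5703, 0.2138, 0.1519]
tool_rot: [179.9, 0.2, 161.3]
force: [0.3, 0.8, 0.3]
grip_width: 0.0099
```

```bash
python3 look.py
```

```text
21.95 [0.5703 0.2138 0.1519] [1.7994e+02 1.6000e-01 1.6131e+02] [0.3 0.8 0.3] 0.009913592275070826
-45 -30 19 [-19.4  -7.8 -45. ] [  0.4   4.  -30.2] [ -9.2  -1.  -35.4]
-25 -14 27 [-16.3  -3.9 -24.9] [  9.5  11.3 -14.3] [ -3.1   4.7 -19.7]
mandrel ztop 116.42497340338495 113
```

The bow has sprung over: the force collapsed and the post is rising. I'll let it settle.

Call:
{"method": "move_arm", "body": {"steps": [[[0,0,0],0],[[0,0,0],0],[[0,0,0],0],[[0,0,0],0],[[0,0,0],0],[[0,0,0],0]]}}

```text
time_s: 22.75
tool_pos: [0.5697, 0.2139, 0.1523]
tool_rot: [180.0, 0.1, 161.3]
force: [-0.1, 0.2, 5.7]
grip_width: 0.0097
```

```bash
python3 look.py
```

```text
22.75 [0.5697 0.2139 0.1523] [1.7995e+02 8.0000e-02 1.6132e+02] [-0.1  0.2  5.7] 0.009696281547704036
-45 -30 7 [-15.5  -4.2 -39.7] [ -7.    4.4 -31.7] [-12.6  -0.6 -34.7]
-25 -14 23 [-16.3  -4.3 -24.1] [ 18.8   9.9 -14.1] [ -1.6   4.  -19.5]
mandrel ztop 121.96776703964508 113
```

The shoulder is seated: the sink is 15.2 mm against 15.7 expected, at about 6.7 N. Next I'll ease up with the post and release.

Call:
{"method": "move_arm", "body": {"steps": [[[0,0,-0.001],0],[[0,0,-0.003],0],[[0,0,-0.005],0],[[0,0,-0.007],0],[[0,0,-0.009],0],[[0,0,-0.011],0],[[0,0,-0.013],0],[[0,0,-0.013],0],[[0,0,-0.013],0],[[0,0,-0.013],0],[[0,0,-0.013],0],[[0,0,-0.013],0]]}}

```text
time_s: 24.3
tool_pos: [0.5687, 0.2142, 0.1646]
tool_rot: [-180.0, -0.0, 161.3]
force: [0.1, 0.8, 1.5]
grip_width: 0.0097
```

```bash
python3 look.py
```

```text
24.3 [0.5687 0.2142 0.1646] [-1.8000e+02 -4.0000e-02  1.6134e+02] [0.1 0.8 1.5] 0.009721441058202423
-45 -30 7 [-16.3 -10.9 -38.8] [  1.8   1.3 -31.8] [-11.3  -2.5 -34.8]
-25 -14 25 [-19.2  -5.9 -24.3] [ 11.1  11.4 -14.2] [ -4.4   4.1 -19.5]
mandrel ztop 134.7172595258034 113
```

Call:
{"method": "move_arm", "body": {"steps": [[[0,0,0],0],[[0,0,0],0],[[0,0,0],0],[[0,0,0],0],[[0,0,-0.005],0],[[0,0,-0.015],0],[[0,0,-0.035],0],[[0,0,-0.065],0],[[0,0,-0.1],0],[[0,0,-0.13],0],[[0,0,-0.13],0]], "hand": 0.35}}

```text
time_s: 25.72
tool_pos: [0.5705, 0.2145, 0.2984]
tool_rot: [179.7, 0.3, 161.3]
force: [0.2, -0.1, -0.4]
grip_width: 0.0281
```

Call:
{"method": "move_arm", "body": {"steps": [[[0.03,0.01,0],0],[[0.07,0.03,0],0],[[0.11,0.05,0],0],[[0.13,0.06,0],0],[[0.13,0.06,0],0],[[0.13,0.06,0],0]]}}

```text
time_s: 26.48
tool_pos: [0.466, 0.3111, 0.2943]
tool_rot: [-179.9, 0.0, 161.2]
force: [-0.0, 0.2, 0.4]
grip_width: 0.028
```

```bash
python3 look.py; python3 - <<'E'
from h import *
im,d=env.read_camera("top")
c=np.load("cur.npz");A=[cv2.resize(c["im"][115:165,285:335,::-1],(400,400),interpolation=cv2.INTER_CUBIC),cv2.resize(im[180:230,175:225,::-1],(400,400),interpolation=cv2.INTER_CUBIC)]
cv2.imwrite("pics/g.png",np.hstack(A))
for n,dd in(("scene",c["d"]),("top",d)):
    X=loc(pts(n,dd)).reshape(-1,3)*1000
    e=X[(abs(X[:,0])<22)&(X[:,1]>18)&(X[:,1]<45)&(X[:,2]>110)&(X[:,2]<220)]
    t=e[e[:,2]>180];h=X[(abs(X[:,0])<12)&(X[:,1]<-17)&(X[:,1]>-60)&(X[:,2]>125)&(X[:,2]<146)]
    print(n,"zmax",np.sort(e[:,2])[-6:],"tab",t.mean(0) if len(t) else 0,"head ymin",h[:,1].min())
E
```

```text
26.475 [0.466  0.3111 0.2943] [-1.7995e+02  4.0000e-02  1.6124e+02] [-0.   0.2  0.4] 0.028041921832278376
mandrel ztop 137.3894774185037 117
scene zmax [190.40321278 190.77942753 190.92791879 190.96099723 191.24456446
 192.48777167] tab [  1.13268695  27.17552341 186.55764928] head ymin -22.85646131941412
top zmax [191.19785843 191.31604776 191.47181335 192.14549297 192.78906398
 194.39082864] tab [ -0.28524105  27.48876017 188.80888441] head ymin -22.009936395405163
```

View pics/g.png

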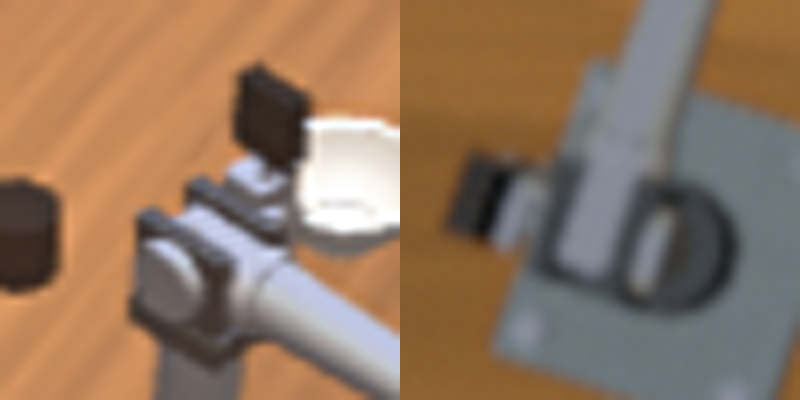

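The clip stands in the pin with its tab top at 191 mm, which is 135 + 56, so it is fully home. The post is back up, the pin head is at -22 mm, and the gripper is clear. I'm handing it in.

```bash
python3 -c "
from cell import env; print(env.sign_off())"
```

```text
the job is handed in; nothing more can be done
None
```

The job is done and handed in at about 26.5 s: the cross pin is home and the R-clip is fully seated through its end.

- **Pin:** I pushed it until it stopped against the fork, with about 16 N at the end. Afterwards its head face measured 22 mm from the stand's centre plane, as it should when home.
- **Clip:** I took the one with the bow from the rest and pressed it in with about 10 N. The post sank about 26 mm at the deepest reading before the bow sprang over, well short of its 48 mm stop.
- **Last checks:** The tab top stands 191 mm above the bench in both cameras, which matches fully home. The mandrel is back at its starting height, so the post is up. The gripper is clear and touches nothing.
- **Disagreements and gaps:** The two cameras differed by about 1 to 2 mm sideways, so I set the final alignment from a close view of the leg over the hole; it went in first time. I did not take a last picture of the rod and the loose items, but no move came near enough to touch them.

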